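# Set and lock the wagon clamp

## Robot

A 7-joint arm with a two-finger parallel gripper is mounted at the origin on a cart in front of the work surface, level with it; the furniture and walls round the work are solid. World frame = base frame: x ahead of the robot, y to its left, z up, the work surface at z = 0. Lengths are in m, angles in rad, forces in N, time in s.
With the tool pointing down it reaches from about 0.4 to 0.85 m from the base axis. Payload 10.4 kg.
Tool frame: the origin (TCP) lies on the centre line of the jaws, within the pads' length; the fingertips stand 17 mm ahead of it and the grasp point (between the pads) lies 2 mm behind it; z points along the fingers, y is the line along which they close (so a half turn about z gives the same grasp; the last joint's range is limited). The gripper opens to 85 mm and grips with 20 to 120 N. Pads are 22 mm wide; open, the fingers measure 114 mm over their backs; the gripper's body (76 mm by 85 mm) begins 54 mm behind the grasp point. The pads swing forward as they close: fully open they stand 13 mm farther back than shut.
Start: joints at [-1.362, 0.332, -0.065, 1.46, 0.022, 1.35, -0.088], TCP at [0.144, 0.608, 0.248] pointing down, gripper open.
Joint ranges: [-2.6, 2.6], [-0.5, 2.12], [-1.47, 1.34], [0.16, 2.42], [-1.27, 4.41], [0.06, 2.06], [-2.6, 2.6]. Speed limits (rad/s): [2.22, 2.22, 2.79, 2.79, 3.14, 3.14, 3.14].

## Interface

Orientations are given as a unit quaternion [x, y, z, w].
In Python, from workcell import get_obs, optics, job gives the robot as it stands. The module is installed in compiled form; this text tells all that it offers.
- The arm moves only by the tool send_rows, never from a script. Its argument "plan" is a list that holds one entry, the list of rows, each a list of 7 numbers: the turn, a rotation vector about the tool's x, y, z in units of 1.5 rad (1.0 is 1.5 rad), then the shift along the tool's x, y, z in units of 20 cm (1.0 is 20 cm), then the opening, from 0 (shut) to 1 (fully open). A call has 1 to 20 rows; each row shifts and turns the commanded pose from where the row before left it, along the tool's axes as they then stand; what a row does not reach is not made up. A row lasts 1/12 s, in which the tool goes at most 41.7 mm and 7.16 degrees, less where a joint would pass 70% of its speed; a pose out of reach is approached as far as the arm can. A call with a number of a shift or a turn outside -1 to 1 is refused whole. A call with a gripper value outside its range is refused whole. The fingers move at their own pace and stop on an object; "squeeze" is the grip in N (left out, the last holds). Time passes only in rows, so rows that do not move let the fingers close. It gives the time, the measured TCP pose, the force, the opening and the grip force at its end, in the units of the state.
- get_obs(): the state, without advancing time (a new reading comes with each control period).
- optics.camera(name): name is "scene" or "top" or "wrist"; returns the picture (384x512x3 uint8, red, green, blue); there is no depth.
- optics.get_calibration(name): a dict with "intrinsics" (3x3 intrinsics, pixels), "world_from_camera" (4x4, takes a point from camera to world coordinates); the wrist camera has in their place "T_tool_cam" (4x4, takes a point from camera to tool coordinates, whose origin is the TCP and whose axes are the flange's). Camera axes: x right, y up, looking along -z (the intrinsics and any distortion apply to the point x, -y, -z); pixel columns grow to the right and rows downward; lengths in m; the calibration is good to about 2 mm. A picture is of the moment at which its call begins: read the wrist's pose just before it. get_calibration takes no time and is no camera call.
- job.hand_in(): hands the job in; it is judged then, once.
The state is a dict: "clock": time; "joint_pos": joint angles; "joint_velocities": joint speeds; "tau": joint torques, N m; "position": TCP position; "ee_rot": TCP orientation; "ft_force": force on the tool from outside, world axes, zero at the start; "torque": the same for the moment, N m; "grip_width": opening from 0.0 (shut) to 1.0 (fully open); "grasp_force": force on a finger pad.
Only numpy, scipy, OpenCV 4.12 (cv2) and the standard library are available. Lean on these libraries where they do the work, as an engineer would, in place of code of your own. Each camera call takes 0.05 s, during which the arm holds its last target. There are 200 camera calls.

## Task

Open the wagon clamp for the tank wagon: draw its sprung sliding leg out by the cross handle until the jaw face lines up with the little brass pointer on the scale, and while you hold it there swing the cam lever in against the leg until it is fully closed. Do not start closing the lever before the leg is at the pointer, and do not let the leg slip away from it afterwards. Finish still holding the leg in your fingers at the pointer, so that I can lay the wagon in, and leave the pointer, the wagon, the rubber block and the paint pot where they are.

Things in the scene. Friction and masses are not known exactly. Their poses are not given: they have to be found in the camera images.
- cradle: The wagon clamp: a fixed low plywood bridge, 210 (x) by 340 mm (y), on four legs. Origin: below its centre, at the legs' feet; the board's top is at z = 85 mm (h below = height above it). An aluminium rail, 14 mm wide and high, runs along y at x = -35 mm, with a fixed jaw at its +y end. A thin scale lies at x -88 to -72 mm; loose things stand behind x = +40 mm, at most 46 mm high.
- leg (a joint): How far the sliding leg is drawn out along the rail, m: 0 = in, up to 0.1 = out, towards -y of the cradle. It starts at 0 to 0.012. A spring inside the rail pulls it in with 4 to 7 N, so it runs back whenever it is neither held nor locked.
- leg_origin (a point): Origin of the sliding leg, dark steel; axes as the cradle's: on the jaw face (+y face), on the rail's centre line, h = 0. Jaw 36 mm wide, to h 50. A stem (x -8 to +8 mm, h 15 to 46) runs back to the cross handle, a bar 100 mm long (x -50 to +50), y -72 to -80, h 18 to 44. From y = -44 to -72 only the stem and lever stand over the rail: room for fingers. (Rules: leg_c4 = stem, leg_c9 = handle).
- jaw_face (a point): Middle of the sliding jaw's face, h = 32 mm. A thin steel tongue in the plane of this face reaches down to the scale. Its y in the pointer tip's frame is 0 when the leg is at the pointer.
- handle_mid (a point): Middle of the cross handle's inner face (the face towards the jaw), h = 32 mm, on the stem's centre plane, 72 mm from the jaw face.
- lever (a joint): Cam lever angle, rad, about an upright pivot: 0 = fully closed, lying along the stem; starts open at 0.55 to 0.7, free end swung away from the stem to -x of the cradle. Stays where it is left (about 0.08 N m); near closed its cam bites on the rail, which locks the leg, gets stiffer (0.15 N m) and drags the leg out by 1 or 2 mm if that is free. It travels with the leg.
- lever_pivot (a point): The lever's pivot, on the leg 14 mm to the -x side of the stem's centre plane and 20 mm behind the jaw face, h = 33 mm.
- lever_tip (a point): Centre of the lever's round free end, 43.5 mm from the pivot, h = 33 mm. The lever is an aluminium paddle 48 mm long, 9 mm thick, h 25 to 41. Closed, its outer face is 18.5 mm to the -x side of the stem's centre plane and its end 4 mm short of the cross handle.
- pointer_tip (a point): Tip, towards the rail, of the small brass pointer that stands on the scale (top at h = 13 mm); axes as the cradle's. It stands 60 to 92 mm further out (-y) than the jaw face with the leg in. It sits stiffly on the scale; not to be moved.
- tank_wagon: Model tank wagon, 30 x 134 x 46 mm, standing on the board behind the rail. Origin: centre of its underside. Leave alone.
- rubber_block: Track cleaning rubber, 26 x 55 x 18 mm, lying on the board behind the rail. Origin: centre of its underside. Leave alone.
- paint_pot: Small paint pot, 31 mm across, 30 mm high, on the board behind the rail. Origin: centre of its underside. Leave alone.

How it is judged:
By the outcome, as a careful person would: the job done as asked, in the order asked, and still so for the second after the job is handed in, while the arm keeps its last pose, push and grip.
It also fails if it takes over 38 s, if anything falls off the work surface, if the arm or the gripper's body presses on something with over 40 N, if the wrist force passes 120 N, or if a joint passes its speed limit or range.

## Working session

There is one attempt and no reset: what is moved stays moved. The work goes in short steps, Python scripts to look and compute and a tool call to move; the robot and the scene stay as the last step left them, time stands still between calls to the robot, and variables do not carry over. Pictures are saved under pics/ and viewed, at most 10 in all, crops included, and the job is handed in when it is done.

Besides the shell and the picture viewer there is one more tool, called after "Request:" as name(argument=value, ...) on one line, values as JSON. send_rows: Moves the arm, as the interface text tells. Its arguments: {"type":"object","properties":{"plan":{"type":"array"},"squeeze":{"type":"number"}},"required":["plan"]}

```bash
mkdir -p pics; cat > h.py <<'E'
import numpy as np, cv2
from workcell import get_obs, optics, job
from scipy.spatial.transform import Rotation as R
def cal(name,obs=None):
    c=optics.get_calibration(name); K=np.array(c["intrinsics"])
    if name=="wrist":
        o=obs or get_obs(); T=np.eye(4); T[:3,:3]=R.from_quat(o["ee_rot"]).as_matrix(); T[:3,3]=o["position"]
        return K,T@np.array(c["T_tool_cam"]),c
    return K,np.array(c["world_from_camera"]),c
def ray(K,T,uv):
    d=np.linalg.inv(K)@np.array([uv[0],uv[1],1.]); d=T[:3,:3]@np.array([d[0],-d[1],-d[2]])
    return T[:3,3],d/np.linalg.norm(d)
def onz(K,T,uv,z):
    o,d=ray(K,T,uv); return o+d*(z-o[2])/d[2]
def tri(rays):
    A=sum(np.eye(3)-np.outer(d,d) for o,d in rays); b=sum((np.eye(3)-np.outer(d,d))@o for o,d in rays)
    p=np.linalg.solve(A,b); return p,[np.linalg.norm((np.eye(3)-np.outer(d,d))@(p-o)) for o,d in rays]
def proj(K,T,p):
    q=np.linalg.inv(T)@np.append(p,1); v=K@np.array([q[0],-q[1],-q[2]]); return v[:2]/v[2]
def snap(name,fn):
    im=optics.camera(name); cv2.imwrite("pics/"+fn,im[:,:,::-1]); return im
E
python3 - <<'E'
from h import *
o=get_obs(); print({k:np.round(v,3) for k,v in o.items()})
for n in ["scene","top","wrist"]:
    K,T,c=cal(n); print(n,c.keys(),np.round(K,1).tolist(),np.round(T,3).tolist())
    snap(n,n+"0.png")
a=cv2.imread("pics/scene0.png");b=cv2.imread("pics/top0.png")
cv2.imwrite("pics/st.png",cv2.resize(np.vstack([a,b]),None,fx=.78,fy=.78))
E
```

```text
{'clock': np.float64(0.0), 'joint_pos': array([-1.362,  0.333, -0.065,  1.461,  0.022,  1.35 , -0.088]), 'joint_velocities': array([ 0.   , -0.   , -0.   , -0.   , -0.001,  0.001, -0.001]), 'tau': array([-0.0000e+00, -6.2543e+01,  4.9000e-02, -3.9162e+01,  1.6000e-02,
        1.0000e-02,  0.0000e+00]), 'position': array([0.144, 0.608, 0.248]), 'ee_rot': array([ 0.116,  0.993, -0.001, -0.   ]), 'ft_force': array([ 0.259,  0.124, -0.429]), 'torque': array([ 0.005, -0.021,  0.039]), 'grasp_force': np.float64(0.0), 'grip_width': np.float64(1.004)}
scene dict_keys(['intrinsics', 'world_from_camera']) [[446.8, 0.0, 260.6], [0.0, 446.8, 182.3], [0.0, 0.0, 1.0]] [[-0.794, 0.397, -0.461, 0.218], [-0.608, -0.53, 0.591, 0.482], [-0.01, 0.749, 0.662, 0.671], [0.0, 0.0, 0.0, 1.0]]
top dict_keys(['intrinsics', 'world_from_camera']) [[479.2, 0.0, 261.5], [0.0, 479.2, 193.2], [0.0, 0.0, 1.0]] [[0.024, 0.999, -0.039, 0.565], [-1.0, 0.024, 0.0, -0.019], [0.001, 0.039, 0.999, 0.948], [0.0, 0.0, 0.0, 1.0]]
wrist dict_keys(['intrinsics', 'T_tool_cam']) [[303.2, 0.0, 254.6], [0.0, 303.2, 192.6], [0.0, 0.0, 1.0]] [[0.229, -0.932, -0.282, 0.072], [0.973, 0.219, 0.067, 0.624], [-0.001, -0.29, 0.957, 0.372], [0.0, 0.0, 0.0, 1.0]]
```

View pics/st.png

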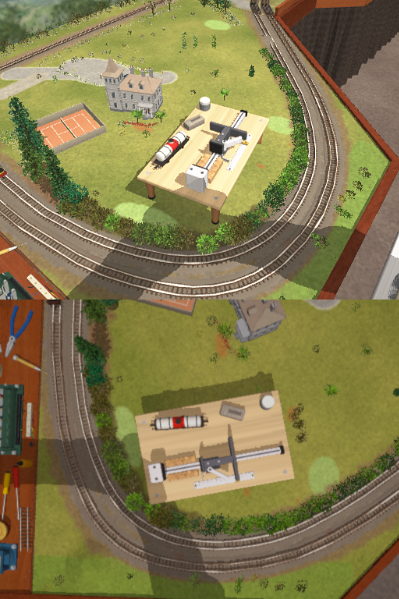

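```bash
python3 - <<'E'
import cv2,numpy as np
b=cv2.imread("pics/top0.png")[110:270,165:390]; a=cv2.imread("pics/scene0.png")[110:300,160:350]
cv2.imwrite("pics/topc.png",cv2.resize(b,None,fx=3.5,fy=3.5,interpolation=2))
cv2.imwrite("pics/scc.png",cv2.resize(a,None,fx=3.1,fy=3.1,interpolation=2))
E
```

```text
(no output)
```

View pics/topc.png

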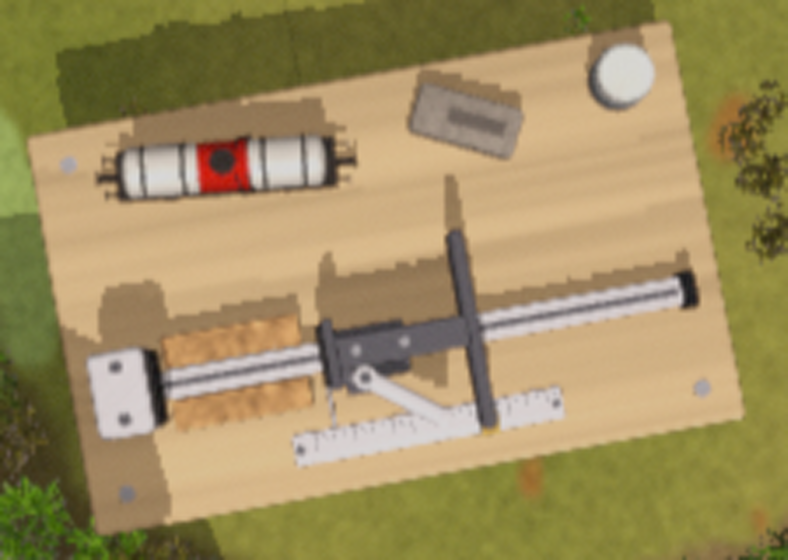

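View pics/scc.png

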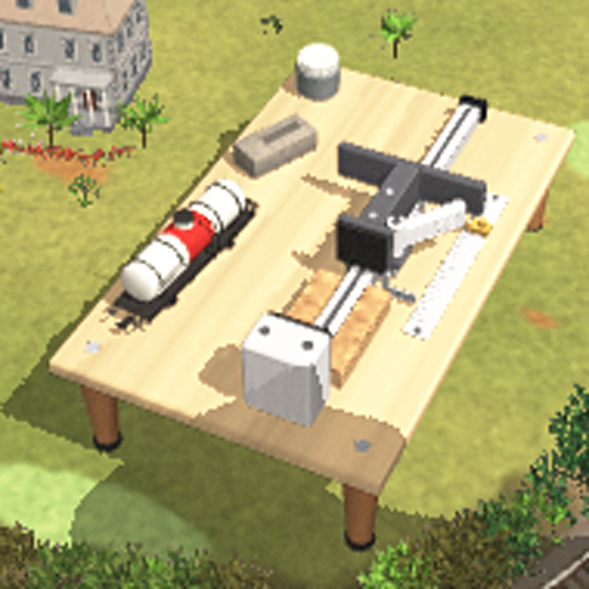

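```bash
python3 - <<'E'
from h import *
K,T,c=cal("top")
P=[onz(K,T,(u/3.5+165,v/3.5+110),.085) for u,v in [(30,137),(670,22),(743,415),(98,533)]]
print(np.round(P,4)); c=np.mean(P,0)
y=(P[0]-P[1])+(P[3]-P[2]); yaw=np.arctan2(-y[0],y[1]); print(c,yaw,np.degrees(yaw), [np.linalg.norm(P[i]-P[i-1]) for i in range(4)])
Ks,Ts,_=cal("scene")
# handle ends (top face), pivot bolt, lever tip, two views
for n,a,b in [("handle+x",(455,232),(350,143)),("handle-x",(488,425),(487,187)),("jawtop+x",(325,322),(339,218)),("jawtop-x",(333,385),(392,233)),("pointer",(487,430),(480,226)),("board c0",(30,137),(50,368)),("board c1",(670,22),(320,65)),("board c2",(743,415),(573,130))]:
    p,r=tri([ray(K,T,(a[0]/3.5+165,a[1]/3.5+110)),ray(Ks,Ts,(b[0]/3.1+160,b[1]/3.1+110))])
    d=p-c; cr=[np.cos(yaw)*d[0]+np.sin(yaw)*d[1],-np.sin(yaw)*d[0]+np.cos(yaw)*d[1],p[2]-.085]
    print(n,np.round(p,4),np.round(np.array(cr)*1e3,1),np.round(r,4))
E
```

```text
[[ 0.6751  0.1416  0.085 ]
 [ 0.7428 -0.188   0.085 ]
 [ 0.5406 -0.2287  0.085 ]
 [ 0.4725  0.1005  0.085 ]]
[ 0.60773094 -0.04362115  0.085     ] 0.2033642717598654 11.651914475591802 [np.float64(0.2067407164419845), np.float64(0.3364789614152644), np.float64(0.20634771861684278), np.float64(0.33618777893449575)]
handle+x [ 0.6256 -0.0774  0.128 ] [ 10.7 -36.7  43. ] [0.0027 0.0027]
handle-x [ 0.5328 -0.0948  0.1263] [-83.7 -35.   41.3] [0.0013 0.0013]
jawtop+x [ 0.5826 -0.0131  0.1324] [-18.5  35.   47.4] [0.0004 0.0004]
jawtop-x [ 0.5506 -0.0187  0.1336] [-50.9  36.   48.6] [0.0013 0.0013]
pointer [ 0.5318 -0.0955  0.0946] [-84.9 -35.5   9.6] [0.002 0.002]
board c0 [0.6761 0.1431 0.077 ] [104.6 169.1  -8. ] [0. 0.]
board c1 [ 0.7404 -0.1927  0.0757] [  99.9 -172.8   -9.3] [0.0052 0.0052]
board c2 [ 0.541  -0.2287  0.0839] [-102.8 -167.8   -1.1] [0.0005 0.0005]
```

```bash
cat >> h.py <<'E'
def plan(target,yaw,n,g):
    "straight line rows to target TCP with tool y at yaw, z down"
    o=get_obs(); r=R.from_quat(o["ee_rot"])
    M=np.array([[-np.sin(yaw),np.cos(yaw),0],[np.cos(yaw),np.sin(yaw),0],[0,0,-1.]]); M=M if np.linalg.det(M)>0 else None
    rt=R.from_matrix(np.array(M).T); dv=(r.inv()*rt).as_rotvec()
    d=(np.array(target)-o["position"])/n; out=[]
    for i in range(n):
        r=r*R.from_rotvec(dv/n); s=r.inv().apply(d)
        out.append([round(float(v),3)+0. for v in np.r_[dv/n/1.5,s/.2]]+[g])
    print(o["clock"],o["position"],out); return out
E
python3 -c "
from h import *
plan([.569,-.052,.30],.2034,20,1)"
```

```text
0.15 [0.14350175 0.60801978 0.24770847] [[0.0, 0.0, 0.038, -0.149, -0.128, -0.013, 1], [0.0, 0.0, 0.038, -0.156, -0.119, -0.013, 1], [0.0, 0.0, 0.038, -0.162, -0.11, -0.013, 1], [0.0, 0.0, 0.038, -0.168, -0.101, -0.013, 1], [0.0, 0.0, 0.038, -0.174, -0.091, -0.013, 1], [0.0, 0.0, 0.038, -0.179, -0.081, -0.013, 1], [0.0, 0.0, 0.038, -0.183, -0.071, -0.013, 1], [0.0, 0.0, 0.038, -0.187, -0.06, -0.013, 1], [0.0, 0.0, 0.038, -0.19, -0.05, -0.013, 1], [0.0, 0.0, 0.038, -0.192, -0.039, -0.013, 1], [0.0, 0.0, 0.038, -0.194, -0.028, -0.013, 1], [0.0, 0.0, 0.038, -0.196, -0.017, -0.013, 1], [0.0, 0.0, 0.038, -0.196, -0.006, -0.013, 1], [0.0, 0.0, 0.038, -0.196, 0.006, -0.013, 1], [0.0, 0.0, 0.038, -0.196, 0.017, -0.013, 1], [0.0, 0.0, 0.038, -0.194, 0.028, -0.013, 1], [0.0, 0.0, 0.038, -0.192, 0.039, -0.013, 1], [0.0, 0.0, 0.038, -0.19, 0.05, -0.013, 1], [0.0, 0.0, 0.038, -0.187, 0.06, -0.013, 1], [0.0, 0.0, 0.038, -0.183, 0.071, -0.013, 1]]
```

Request:
send_rows(plan=[[[0, 0, 0.038, -0.15, -0.13, -0.013, 1], [0, 0, 0.038, -0.156, -0.12, -0.013, 1], [0, 0, 0.038, -0.162, -0.11, -0.013, 1], [0, 0, 0.038, -0.168, -0.1, -0.013, 1], [0, 0, 0.038, -0.174, -0.09, -0.013, 1], [0, 0, 0.038, -0.179, -0.08, -0.013, 1], [0, 0, 0.038, -0.183, -0.07, -0.013, 1], [0, 0, 0.038, -0.187, -0.06, -0.013, 1], [0, 0, 0.038, -0.19, -0.05, -0.013, 1], [0, 0, 0.038, -0.192, -0.04, -0.013, 1], [0, 0, 0.038, -0.194, -0.03, -0.013, 1], [0, 0, 0.038, -0.196, -0.017, -0.013, 1], [0, 0, 0.038, -0.196, -0.006, -0.013, 1], [0, 0, 0.038, -0.196, 0.006, -0.013, 1], [0, 0, 0.038, -0.196, 0.017, -0.013, 1], [0, 0, 0.038, -0.194, 0.03, -0.013, 1], [0, 0, 0.038, -0.192, 0.04, -0.013, 1], [0, 0, 0.038, -0.19, 0.05, -0.013, 1], [0, 0, 0.038, -0.187, 0.06, -0.013, 1], [0, 0, 0.038, -0.183, 0.07, -0.013, 1]]])

```text
clock: 1.82
position: [0.6054, -0.029, 0.3004]
ee_rot: [0.634, 0.773, 0.0, 0.0]
ft_force: [0.1, 0.5, -0.2]
grip_width: 1.001
grasp_force: 0.0
```

Request:
send_rows(plan=[[[0, 0, 0, 0, 0, 0, 1]]])

```text
clock: 1.9
position: [0.6064, -0.0351, 0.2998]
ee_rot: [0.638, 0.77, -0.002, 0.002]
ft_force: [0.6, -1.7, 1.1]
grip_width: 1.002
grasp_force: 0.0
```

```bash
python3 - <<'E'
from h import *
o=get_obs(); print(o["clock"],o["position"],o["ee_rot"],np.round(o["joint_pos"],2),np.abs(o["joint_velocities"]).max())
import json; json.dump({k:np.array(v).tolist() for k,v in o.items()},open("o1.json","w"))
im=snap("wrist","w1.png"); cv2.imwrite("pics/w1b.png",cv2.resize(im[:,:,::-1],None,fx=1.56,fy=1.56,interpolation=2))
E
```

```text
1.9 [ 0.60644188 -0.03512097  0.29981831] [ 0.63785016  0.77015707 -0.00171998  0.00151639] [-0.52  0.3   0.64  1.46 -0.18  1.44  0.31] 0.06937420423697657
```

View pics/w1b.png

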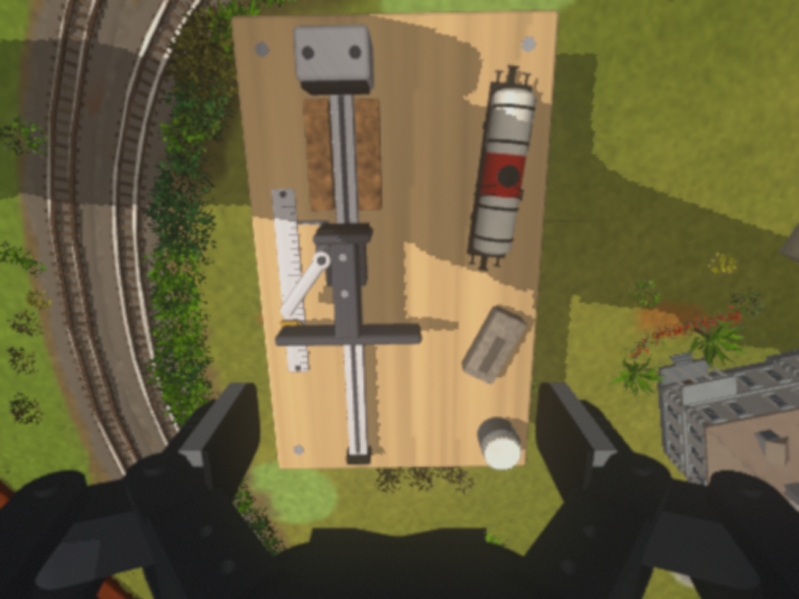

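```bash
cat > c.py <<'E'
from h import *
import json
C=np.array([.60773,-.04362]);YAW=.2034
def cr(p):
    d=p[:2]-C; c,s=np.cos(YAW),np.sin(YAW); return np.round([1e3*(c*d[0]+s*d[1]),1e3*(-s*d[0]+c*d[1]),1e3*(p[2]-.085)],1)
def wo(x,y,h):
    c,s=np.cos(YAW),np.sin(YAW); x/=1e3;y/=1e3; return np.array([C[0]+c*x-s*y,C[1]+s*x+c*y,.085+h/1e3])
E
python3 - <<'E'
from c import *
o=json.load(open("o1.json")); K,T,_=cal("wrist",o)
for n,(u,v),h in [("corner+y-x",(233,17),0),("corner+y+x",(557,13),0),("corner-y-x",(278,467),0),("corner-y+x",(525,466),0),("railtopL",(329,110),14),("railtopR",(355,110),14),("railbotL",(347,440),14),("railbotR",(369,440),14),("pivot",(322,260),41),("levertip",(289,313),41),("hinner L",(279,327),44),("hinner R",(419,325),44),("jawface L",(319,226),50),("jawface R",(371,225),50),("pointer",(288,325),13)]:
    p=onz(K,T,(u/1.5625,v/1.5625),.085+h/1e3); print(n,np.round(p,4),cr(p))
tgt=wo(-62,-20,80); print(tgt); plan(tgt,YAW,4,1)
E
```

```text
corner+y-x [0.4749 0.0999 0.085 ] [-101.1  167.3    0. ]
corner+y+x [0.6756 0.1401 0.085 ] [103.6 166.3   0. ]
corner-y-x [ 0.5408 -0.2276  0.085 ] [-102.7 -166.6    0. ]
corner-y+x [ 0.7443 -0.1877  0.085 ] [ 104.6 -168.7    0. ]
railtopL [0.5446 0.0561 0.099 ] [-41.7 110.5  14. ]
railtopR [0.5609 0.0592 0.099 ] [-25.  110.2  14. ]
railbotL [ 0.5937 -0.1815  0.099 ] [ -41.6 -132.2   14. ]
railbotR [ 0.6107 -0.1782  0.099 ] [ -24.3 -132.4   14. ]
pivot [ 0.5572 -0.035   0.126 ] [-47.7  18.7  41. ]
levertip [ 0.5407 -0.0746  0.126 ] [-71.9 -16.8  41. ]
hinner L [ 0.5359 -0.0845  0.129 ] [-78.6 -25.5  44. ]
hinner R [ 0.6268 -0.0657  0.129 ] [ 14.3 -25.5  44. ]
jawface L [ 0.5535 -0.0122  0.135 ] [-46.7  41.7  50. ]
jawface R [ 0.5846 -0.0057  0.135 ] [-15.   41.8  50. ]
pointer [ 0.5362 -0.0945  0.098 ] [-80.4 -35.4  13. ]
[ 0.55104811 -0.07573173  0.165     ]
1.95 [ 0.60542203 -0.03193557  0.29959498] [[0.0, 0.0, -0.002, -0.04, -0.077, 0.168, 1], [0.0, 0.0, -0.002, -0.04, -0.077, 0.168, 1], [0.0, 0.0, -0.002, -0.04, -0.077, 0.168, 1], [0.0, 0.0, -0.002, -0.04, -0.078, 0.168, 1]]
```

Request:
send_rows(plan=[[[0, 0, -0.002, -0.04, -0.077, 0.168, 1], [0, 0, -0.002, -0.04, -0.077, 0.168, 1], [0, 0, -0.002, -0.04, -0.077, 0.168, 1], [0, 0, -0.002, -0.04, -0.077, 0.168, 1], [0, 0, 0, 0, 0, 0, 1], [0, 0, 0, 0, 0, 0, 1]]])

```text
clock: 2.45
position: [0.5492, -0.0706, 0.1647]
ee_rot: [0.629, 0.778, -0.001, -0.001]
ft_force: [1.3, 0.4, 1.2]
grip_width: 0.997
grasp_force: 0.0
```

```bash
python3 - <<'E'
from c import *
o=get_obs(); print(o["clock"],o["position"],cr(np.array(o["position"])),o["ee_rot"],np.abs(o["joint_velocities"]).max())
json.dump({k:np.array(v).tolist() for k,v in o.items()},open("o2.json","w"))
im=snap("wrist","w2.png"); cv2.imwrite("pics/w2b.png",cv2.resize(im[:,:,::-1],None,fx=1.5625,fy=1.5625,interpolation=2))
E
```

```text
2.45 [ 0.54921793 -0.07064829  0.16472937] [-62.8 -14.7  79.7] [ 6.28671541e-01  7.77669178e-01 -7.52008816e-04 -1.47571752e-03] 0.09014707240913702
```

View pics/w2b.png

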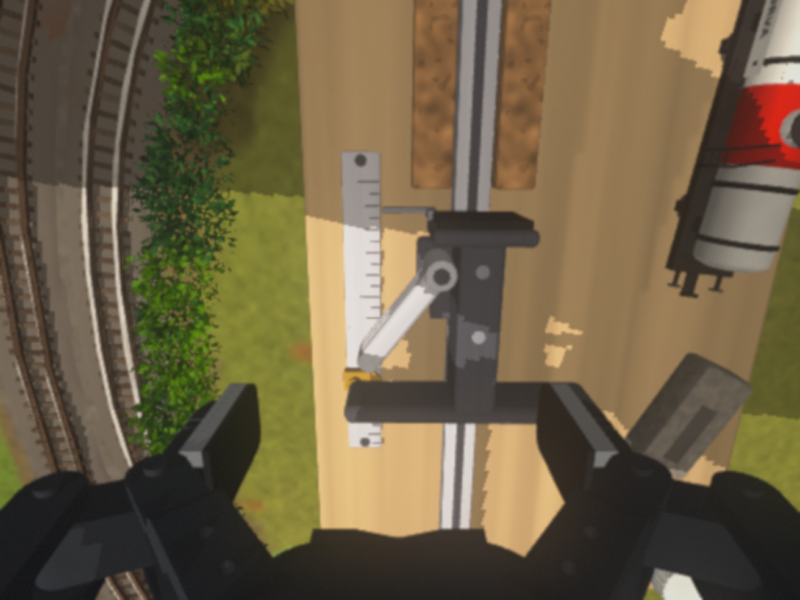

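```bash
python3 - <<'E'
import cv2
a=cv2.imread("pics/w2.png")[125:280,210:360]
b=cv2.imread("pics/w1.png")[130:230,165:280]
a=cv2.resize(a,None,fx=3.8,fy=3.8,interpolation=2); b=cv2.resize(b,None,fx=1.8,fy=1.8,interpolation=2)
cv2.imwrite("pics/z2.png",a)
E
```

```text
(no output)
```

View pics/z2.png

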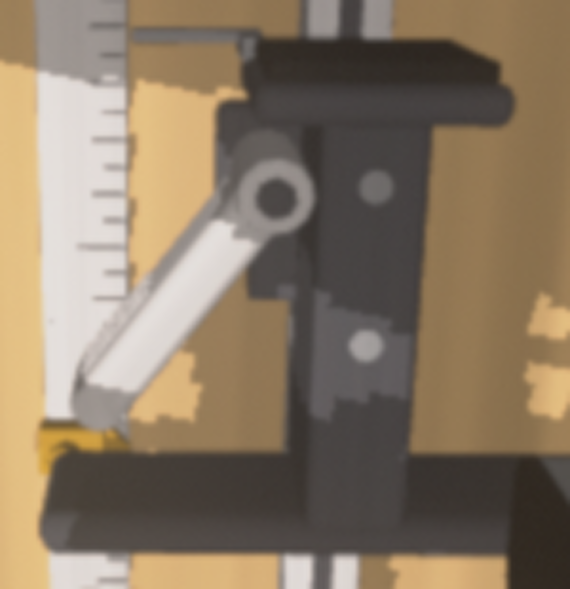

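```bash
python3 - <<'E'
from c import *
o=json.load(open("o2.json")); K,T,_=cal("wrist",o)
o1=json.load(open("o1.json")); K1,T1,_=cal("wrist",o1)
def f(n,u,v,h): print(n,cr(onz(K,T,(u/3.8+210-.4,v/3.8+125-.4),.085+h/1e3)))
f("jaw face top",380,85,50);f("hinner top L",60,517,44);f("hinner top",250,517,44);f("hinner bot L",75,454,18);f("hinner bot",200,454,18)
f("pivot",277,197,41);f("tip",100,405,41);f("tongue",140,35,6);f("tongue2",230,35,6);f("pointer tip",128,440,13);f("pointer L edge",40,440,13)
f("stemL",307,500,46);f("stemR",402,500,46);f("stemL2",322,140,46);f("stemR2",432,140,46)
for n,a,b in [("pivot",(277,197),(322,260)),("tip",(100,405),(289,313))]:
    p,r=tri([ray(K,T,(a[0]/3.8+209.6,a[1]/3.8+124.6)),ray(K1,T1,(b[0]/1.5625-.2,b[1]/1.5625-.2))]); print(n,cr(p),r)
E
```

```text
jaw face top [-34.8  36.3  50. ]
hinner top L [-79.6 -32.4  44. ]
hinner top [-49.9 -32.1  44. ]
hinner bot L [-79.4 -34.5  18. ]
hinner bot [-57.1 -34.3  18. ]
pivot [-47.2  18.5  41. ]
tip [-73.3 -14.7  41. ]
tongue [-68.2  38.1   6. ]
tongue2 [-52.9  38.2   6. ]
pointer tip [-70.2 -34.1  13. ]
pointer L edge [-86.2 -34.2  13. ]
stemL [-41.4 -28.   46. ]
stemR [-26.9 -27.8  46. ]
stemL2 [-41.7  28.   46. ]
stemR2 [-26.4  28.1  46. ]
pivot [-47.5  19.4  44. ] [np.float64(0.00012620176245665556), np.float64(0.0001262017624566478)]
tip [-74.2 -19.3  31.5] [np.float64(0.00045548142365522867), np.float64(0.00045548142365526683)]
```

Request:
send_rows(plan=[[[0, 0, 0.005, -0.024, 0.004, 0, 1], [0, 0, 0, 0, 0, 0.08, 1], [0, 0, 0, 0, 0, 0.08, 1], [0, 0, 0, 0, 0, 0.06, 1], [0, 0, 0, 0, 0, 0, 1], [0, 0, 0, 0, 0, 0, 1]]])

```text
clock: 3.0
position: [0.5531, -0.0756, 0.1223]
ee_rot: [0.631, 0.775, -0.0, 0.0]
ft_force: [-0.7, 0.2, 1.0]
grip_width: 1.001
grasp_force: 0.0
```

```bash
python3 - <<'E'
from c import *
o=get_obs(); print(o["clock"],cr(np.array(o["position"])),o["ee_rot"],o["ft_force"])
im=snap("wrist","w3.png"); cv2.imwrite("pics/w3b.png",cv2.resize(im[80:384,130:400,::-1],None,fx=1.95,fy=1.95,interpolation=2))
E
```

```text
3.0 [-60.  -20.3  37.3] [ 6.31495215e-01  7.75379767e-01 -4.20112832e-05  9.31326135e-05] [-0.72650226  0.15463633  0.96935311]
```

View pics/w3b.png

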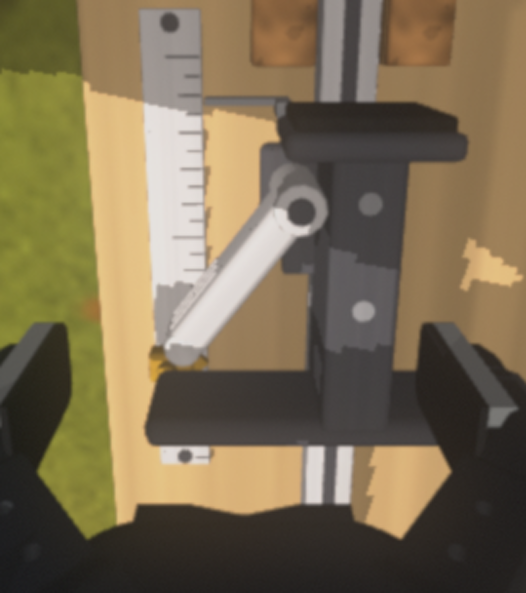

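Request:
send_rows(plan=[[[0, 0, 0, -0.03, 0, 0, 1], [0, 0, 0, -0.04, 0, 0, 1], [0, 0, 0, -0.05, 0, 0, 1], [0, 0, 0, -0.05, 0, 0, 1], [0, 0, 0, -0.05, 0, 0, 1], [0, 0, 0, -0.04, 0, 0, 1], [0, 0, 0, 0, 0, 0, 1], [0, 0, 0, 0, 0, 0, 1]]])

```text
clock: 3.72
position: [0.5639, -0.1262, 0.1227]
ee_rot: [0.631, 0.775, 0.001, 0.0]
ft_force: [-0.8, 4.0, 4.4]
grip_width: 1.0
grasp_force: 2.3
```

```bash
python3 - <<'E'
from c import *
o=get_obs(); print(o["clock"],cr(np.array(o["position"])),o["ee_rot"],o["ft_force"])
json.dump({k:np.array(v).tolist() for k,v in o.items()},open("o4.json","w"))
im=snap("wrist","w4.png"); cv2.imwrite("pics/w4b.png",cv2.resize(im[70:270,180:330,::-1],None,fx=3,fy=3,interpolation=2))
E
```

```text
3.7167 [-59.6 -72.1  37.7] [6.31467089e-01 7.75402127e-01 8.52586629e-04 3.61148110e-04] [-0.83024193  3.99842982  4.39682648]
```

View pics/w4b.png

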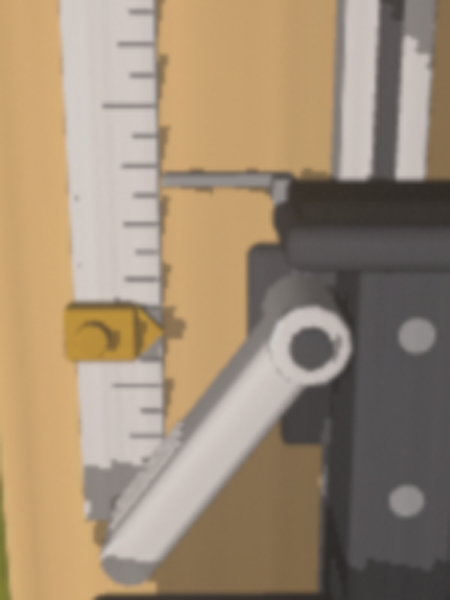

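```bash
python3 - <<'E'
from c import *
g=lambda f:cv2.imread("pics/"+f)
for f,c0,c1,r0,r1 in [("w2.png",250,266,127,141),("w3.png",241,265,124,140),("w4.png",240,265,120,140)]:
    a=cv2.cvtColor(g(f),cv2.COLOR_BGR2HSV)[r0:r1,c0:c1]; 
    print(f,r0,a[:,:,1].mean(1).astype(int).tolist(),a[:,:,2].mean(1).astype(int).tolist())
h=cv2.cvtColor(g("w4.png"),cv2.COLOR_BGR2HSV); m=cv2.inRange(h,(17,170,100),(30,255,255))
m[:160]=0;m[200:]=0;m[:,:195]=0;m[:,240:]=0
ys,xs=np.nonzero(m); print(xs.min(),xs.max(),ys.min(),ys.max()); 
for x in range(xs.max()-12,xs.max()+1): print(x,ys[xs==x].min(),ys[xs==x].max())
o=json.load(open("o4.json"));K,T,_=cal("wrist",o)
print("cam",cr(T[:3,3]))
for hh in (2,5,9,13): print(hh,cr(onz(K,T,(163/3+180-.3,332/3+70-.3),.085+hh/1e3)),cr(onz(K,T,(235.,130.2),.085+hh/1e3)))
E
```

```text
w2.png 127 [108, 107, 107, 107, 101, 65, 24, 17, 32, 78, 102, 106, 106, 106] [151, 151, 151, 151, 142, 114, 109, 113, 118, 131, 146, 152, 152, 152]
w3.png 124 [107, 107, 107, 107, 101, 73, 32, 17, 16, 33, 77, 100, 106, 107, 108, 108] [153, 153, 153, 152, 145, 117, 104, 113, 116, 122, 137, 151, 159, 170, 184, 198]
w4.png 120 [111, 111, 111, 111, 111, 111, 106, 70, 21, 14, 13, 24, 73, 106, 110, 111, 111, 111, 111, 111] [200, 200, 200, 200, 200, 196, 174, 129, 125, 142, 147, 144, 146, 174, 193, 199, 200, 200, 200, 200]
203 217 174 188
205 175 188
206 174 187
207 175 187
208 174 187
209 175 186
210 174 186
211 181 185
212 175 175Traceback (most recent call last):
  File "<stdin>", line 9, in <module>
    return umr_minimum(a, axis, None, out, keepdims, initial, where)
ValueError: zero-size array to reduction operation minimum which has no identity
```

```bash
python3 - <<'E'
from c import *
o=json.load(open("o4.json"));K,T,_=cal("wrist",o)
print("cam",cr(T[:3,3]))
for hh in (2,5,9,13): print(hh,cr(onz(K,T,(163/3+180-.3,332/3+70-.3),.085+hh/1e3)),cr(onz(K,T,(235.,128.),.085+hh/1e3)))
E
```

```text
cam [-59.3   1.1 162.4]
2 [-70.3 -40.5   2. ] [-69.3 -12.5   2. ]
5 [-70.1 -39.8   5. ] [-69.1 -12.2   5. ]
9 [-69.8 -38.7   9. ] [-68.8 -11.9   9. ]
13 [-69.5 -37.7  13. ] [-68.6 -11.5  13. ]
```

Request:
send_rows(plan=[[[0, 0, 0, -0.03, 0, 0, 1], [0, 0, 0, -0.04, 0, 0, 1], [0, 0, 0, -0.03, 0, 0, 1], [0, 0, 0, -0.02, 0, 0, 1], [0, 0, 0, 0, 0, 0, 1], [0, 0, 0, 0, 0, 0, 1], [0, 0, 0, 0, 0, 0, 1]]])

```text
clock: 4.35
position: [0.5686, -0.149, 0.1225]
ee_rot: [0.631, 0.776, 0.001, 0.0]
ft_force: [1.5, 5.8, 3.1]
grip_width: 1.002
grasp_force: 2.7
```

```bash
cat > m.py <<'E'
from c import *
import sys
def meas(tag,show=False):
    o=get_obs(); K,T,_=cal("wrist",o); im=snap("wrist",f"w{tag}.png")[:,:,::-1]
    print(o["clock"],"tcp",cr(np.array(o["position"])),np.round(o["ee_rot"],4),"F",np.round(o["ft_force"],1),"w",o["grip_width"],o["grasp_force"])
    h=cv2.cvtColor(np.ascontiguousarray(im),cv2.COLOR_BGR2HSV)
    m=cv2.inRange(h,(17,150,90),(30,255,255)); n,l,s,c=cv2.connectedComponentsWithStats(m)
    e=proj(K,T,wo(-77,-38,13)); 
    k=[i for i in range(1,n) if s[i][4]>30 and np.hypot(*(c[i]-e))<25]
    for i in k: print("brass bbox",s[i].tolist(),"cen",np.round(c[i],1)); 
    if show:
        x,y=int(e[0])-20,int(e[1])-45; cv2.imwrite(f"pics/w{tag}b.png",cv2.resize(im[y:y+90,x:x+90],None,fx=6,fy=6,interpolation=2)); print("crop",x,y)
    return o,K,T,im
E
python3 -c "
from m import *
meas('5',True)"
```

```text
4.35 tcp [-59.6 -95.3  37.5] [6.311e-01 7.757e-01 8.000e-04 2.000e-04] F [1.5 5.8 3.1] w 1.0016617628059865 2.7063489658758044
brass bbox [199, 128, 34, 19, 484] cen [213.1 136.4]
crop 197 89
```

View pics/w5b.png

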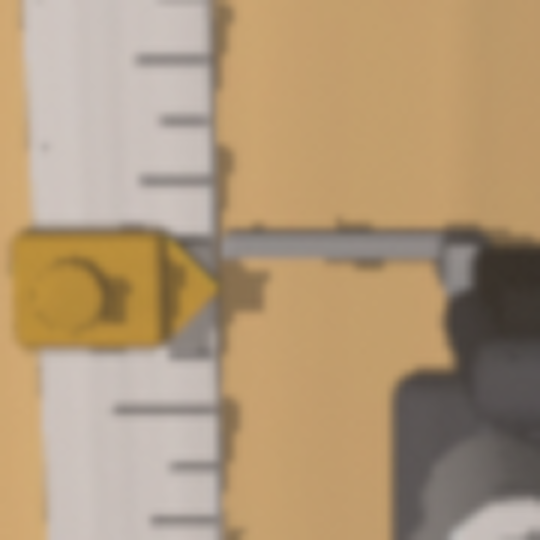

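```bash
python3 - <<'E'
from c import *
o4=json.load(open("o4.json"));K,T4,_=cal("wrist",o4);K,T5,_=cal("wrist",get_obs())
o2=json.load(open("o2.json"));K,T2,_=cal("wrist",o2)
p,r=tri([ray(K,T4,(234,180.4)),ray(K,T5,(232.8,136.8))]); print("tip",cr(p),r)
# brass from top+scene
for h in (2,4,6,8): print("tongue front",h,cr(onz(K,T5,(240,127.6),.085+h/1e3)))
for h in (8,10,13): print("tip",h,cr(onz(K,T5,(232.8,136.8),.085+h/1e3)))
# tongue height w2 (z .165) only static leg
im=cv2.imread("pics/w5.png"); a=cv2.cvtColor(im,cv2.COLOR_BGR2HSV)[118:140,240:262]
print(a[:,:,1].mean(1).astype(int).tolist(),a[:,:,2].mean(1).astype(int).tolist())
print(optics.get_calibration("wrist").keys())
E
```

```text
tip [-70.2 -39.7   5.2] [np.float64(0.00010516815867133602), np.float64(0.00010516815867100583)]
tongue front 2 [-66.7 -35.4   2. ]
tongue front 4 [-66.6 -35.2   4. ]
tongue front 6 [-66.5 -35.    6. ]
tongue front 8 [-66.4 -34.9   8. ]
tip 8 [-70.1 -39.4   8. ]
tip 10 [-70.  -39.2  10. ]
tip 13 [-69.8 -38.9  13. ]
[112, 112, 112, 112, 112, 112, 112, 111, 107, 67, 21, 14, 14, 32, 82, 108, 111, 111, 111, 111, 111, 111] [195, 195, 195, 195, 195, 195, 195, 190, 169, 129, 131, 142, 144, 147, 161, 178, 187, 189, 191, 192, 192, 192]
dict_keys(['intrinsics', 'T_tool_cam'])
```

Request:
send_rows(plan=[[[0, 0, 0, -0.01, 0, 0, 1], [0, 0, 0, -0.01, 0, 0, 1], [0, 0, 0, 0, 0.008, 0, 0.9], [0, 0, 0, 0, 0.008, 0, 0.8], [0, 0, 0, 0, 0.008, 0, 0.7], [0, 0, 0, 0, 0, 0, 0.68], [0, 0, 0, 0, 0, 0, 0.68], [0, 0, 0, 0, 0, 0, 0.68]]], squeeze=40)

```text
clock: 5.07
position: [0.5743, -0.1516, 0.1225]
ee_rot: [0.631, 0.776, 0.001, 0.0]
ft_force: [2.7, 5.6, 1.6]
grip_width: 0.68
grasp_force: 2.8
```

```bash
cat >> m.py <<'E'
def tong(tag):
    o,K,T,im=meas(tag); hs=cv2.cvtColor(np.ascontiguousarray(im),cv2.COLOR_BGR2HSV)
    # tongue front edge: columns between scale edge (-68) and leg (-56)
    c0=int(proj(K,T,wo(-66,-38,3))[0]); c1=int(proj(K,T,wo(-57,-38,3))[0]); r0=int(proj(K,T,wo(-62,-28,3))[1]); r1=int(proj(K,T,wo(-62,-50,3))[1])
    s=hs[r0:r1,c0:c1,1].mean(1); b=s<60; i=int(np.argmax(b)); f=r0+i-1+(s[i-1]-60)/max(s[i-1]-s[i],1)
    print("tongue row",round(f,2),"thick",b.sum(),"front y",cr(onz(K,T,((c0+c1)/2,f),.088))[1],"tip px now",np.round(proj(K,T,wo(-70.1,-39.4,7)),1))
    return o,K,T,im
E
python3 -c "
from m import *
tong('6')"
```

```text
5.0667 tcp [-54.5 -99.   37.5] [6.310e-01 7.758e-01 1.000e-03 2.000e-04] F [2.7 5.6 1.6] w 0.6800052569376484 2.7674359269440174
brass bbox [189, 120, 34, 19, 490] cen [202.8 129.3]
tongue row 127.36 thick 4 front y -39.0 tip px now [222.8 128.9]
```

Request:
send_rows(plan=[[[0, 0, 0, 0, 0.006, 0, 0.64], [0, 0, 0, 0, 0.007, 0, 0.6], [0, 0, 0, 0, 0.007, 0, 0.56], [0, 0, 0, 0, 0.007, 0, 0.52], [0, 0, 0, 0, 0.007, 0, 0.48], [0, 0, 0, 0, 0.008, 0, 0.45], [0, 0, 0, 0, 0, 0, 0.45], [0, 0, 0, 0, 0, 0, 0.45]]])

```text
clock: 5.78
position: [0.5835, -0.1501, 0.1236]
ee_rot: [0.631, 0.776, 0.002, 0.001]
ft_force: [1.9, 6.4, 9.0]
grip_width: 0.45
grasp_force: 6.5
```

```bash
python3 -c "
from m import *
tong('7')"
```

```text
5.7833 tcp [-45.3 -99.3  38.6] [0.6311 0.7757 0.0016 0.0011] F [1.9 6.4 9. ] w 0.4498387297608947 6.539118844157201
brass bbox [171, 119, 25, 19, 418] cen [182.5 128.5]
brass bbox [196, 121, 9, 14, 59] cen [199.5 127.5]
tongue row 127.19 thick 4 front y -39.3 tip px now [204.5 128. ]
```

Request:
send_rows(plan=[[[0, 0, 0, 0, 0.005, -0.005, 0.42], [0, 0, 0, 0, 0.005, -0.003, 0.39], [0, 0, 0, 0, 0.006, -0.003, 0.36], [0, 0, 0, 0, 0.006, -0.003, 0.33], [0, 0, 0, 0, 0.005, 0, 0.3], [0, 0, 0, 0, 0, 0, 0.25], [0, 0, 0, 0, 0, 0, 0.25], [0, 0, 0, 0, 0, 0, 0.25]]])

```text
clock: 6.5
position: [0.5896, -0.1476, 0.1252]
ee_rot: [0.63, 0.776, 0.002, 0.001]
ft_force: [12.5, 7.8, -4.1]
grip_width: 0.285
grasp_force: 42.6
```

```bash
python3 -c "
from m import *
tong('8')"
```

```text
6.5 tcp [-38.8 -98.1  40.2] [0.6304 0.7763 0.0021 0.0013] F [12.5  7.8 -4.1] w 0.284510118798583 42.622708207927644
brass bbox [159, 122, 25, 18, 405] cen [170.9 130.4]
brass bbox [184, 123, 8, 14, 58] cen [187.6 129.8]
tongue row 126.9 thick 5 front y -38.1 tip px now [192.5 130. ]
```

```bash
python3 -c "
import cv2
a=cv2.imread('pics/w8.png')[95:300,140:340]
cv2.imwrite('pics/w8b.png',cv2.resize(a,None,fx=2.9,fy=2.9,interpolation=2))"
```

```text
(no output)
```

View pics/w8b.png

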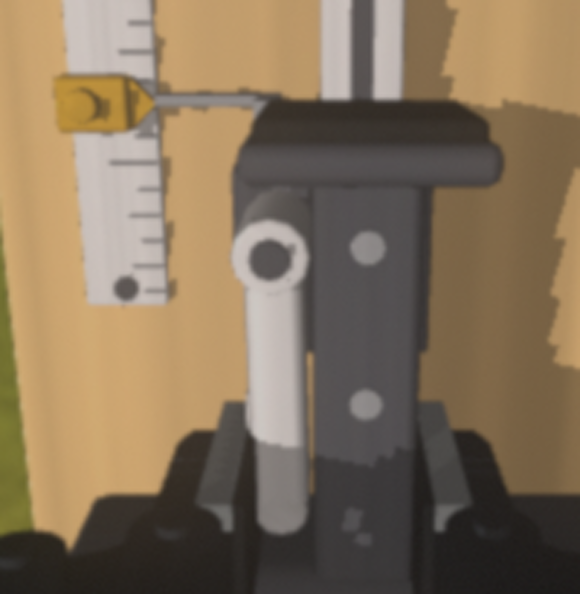

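Request:
send_rows(plan=[[[0, 0, 0, -0.005, 0.004, 0, 0.25], [0, 0, 0, -0.005, 0.004, 0, 0.25], [0, 0, 0, 0, 0, 0, 0.25], [0, 0, 0, 0, 0, 0, 0.25], [0, 0, 0, 0, 0, 0, 0.25]]])

```text
clock: 6.97
position: [0.59, -0.1489, 0.1252]
ee_rot: [0.63, 0.776, 0.002, -0.0]
ft_force: [3.6, 10.1, 2.7]
grip_width: 0.284
grasp_force: 41.3
```

```bash
python3 -c "
from m import *
tong('9')"
```

```text
6.9667 tcp [-38.6 -99.6  40.2] [ 6.305e-01  7.762e-01  1.600e-03 -4.000e-04] F [ 3.6 10.1  2.7] w 0.2838064100264933 41.327425288036466
brass bbox [159, 119, 25, 18, 412] cen [170.6 127.5]
brass bbox [184, 120, 9, 15, 64] cen [187.5 127.1]
tongue row 126.87 thick 5 front y -39.5 tip px now [192.2 127.2]
```

Request:
send_rows(plan=[[[0, 0, 0, 0, 0, 0, 0.25], [0, 0, 0, 0, 0, 0, 0.25], [0, 0, 0, 0, 0, 0, 0.25], [0, 0, 0, 0, 0, 0, 0.25], [0, 0, 0, 0, 0, 0, 0.25], [0, 0, 0, 0, 0, 0, 0.25]]])

```text
clock: 7.52
position: [0.5901, -0.1489, 0.1252]
ee_rot: [0.63, 0.776, 0.002, -0.0]
ft_force: [3.3, 10.2, 2.9]
grip_width: 0.284
grasp_force: 41.3
```

```bash
python3 -c "
from m import *
tong('10')
print(job.hand_in())"
```

```text
7.5167 tcp [-38.5 -99.5  40.2] [ 6.305e-01  7.762e-01  1.600e-03 -3.000e-04] F [ 3.3 10.2  2.9] w 0.2836814285163503 41.3317792955786
brass bbox [159, 119, 25, 18, 410] cen [170.6 127.5]
brass bbox [184, 120, 9, 15, 64] cen [187.5 127.1]
tongue row 126.86 thick 5 front y -39.5 tip px now [192.1 127.3]
the job is handed in; nothing more can be done
None
```

Handed in at 7.5 s: the leg is held in the fingers within about 0.5 mm of the pointer and the lever is fully closed, but the leg slipped in about 1.2 mm while the lever closed and I drew it back out with the lever shut; nothing else was touched.

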